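Lock the bayonet lamp module into the photometer

TASK

Take the lamp module (the part with the flat bar grip) out of the stand and fit it in the photometer's bayonet socket: lugs into the slots, push down gently against the spring, twist clockwise to the end and let it spring up into its notch so that it stays locked by itself. Lamp and socket are fragile, so feel your way and never lean hard on them (25 N at most); leave everything else where it is, and let go.

Things in the scene. Friction and masses are not known exactly. Their poses are not given: they have to be found in the camera images.
- lamp: Lamp module (bayonet part), 85 to 165 g, upright in one well of the stand, nose 6 mm deep. Origin: centre of the nose's flat underside, z up. Heights above the nose: taper from 23 to 31 mm diameter over 0 to 5 mm, barrel 31 mm diameter to 27 mm, round shoulder 50 mm diameter from 27 to 33 mm, grip bar from 33 to 69 mm.
- lamp_grip (a point): Centre of the lamp module's grip, 51 mm above its nose: an upright flat bar, 40 mm long (x), 12 mm thick (y), 36 mm tall. The bar lies in line with the two lugs. A half turn of the module makes no difference.
- lamp_lug (a point): Middle of one of the two lugs that stick out of the barrel, under the shoulder, along the module's +x and -x: each 7 mm wide, from 8 to 14 mm above the nose, reaching 22 mm from the axis.
- meter: The photometer: fixed white case 190 (x) x 230 (y) x 60 mm, with a panel 12 mm higher on its +y side and a round aluminium socket collar, 60 mm outside. Origin: centre of its underside. Collar and lamp crack if pressed together with more than 25 N.
- socket (a point): On the socket's axis, 100 mm above the bench: the MIDDLE height of the collar's rim; z up, x along the entry slots. The collar is height-adjustable: its real rim stands anywhere from 6 mm below to 6 mm above this point. That is not measured: feel for it. It stays put in the work. Bore 34 mm; two slots, along +x and -x, 11 mm wide, to 24 mm from the axis.
- socket_spring (a point): Top of the sprung brass plunger in the bore, when the rim is at its middle height: always 12 mm below the real rim, so the nose meets it there (lugs then 4 mm into the slots). It yields at about 3 N and stiffens by 0.6 N per mm of travel.
- socket_lip (a point): Underside of the lip, when the rim is at its middle height: always 10 mm below the real rim. The lugs pass under it only with the nose over 24 mm below the real rim: 12 mm of plunger travel, 10 N. At 27 mm (15 mm of travel, 12 N) the module's shoulder strikes the rim hard, so only 3 mm lie between.
- locked (a point): Same point as socket, x along the locked module's bar: 60 degrees clockwise from the slots seen from above (hard stop about 5 degrees beyond; the other way is blocked at once). There the spring lifts the lugs 4 mm into notches under the lip: nose 20 mm below the real rim, 74 to 86 mm above the bench. Two black pips on the case mark this line.
- stand: Low fixed white block, 70 x 235 mm, 20 mm tall, with three round wells 34 mm across and 6 mm deep, 75 mm apart along its y. Origin: centre of its underside. The lamp module, the blanking plug and the vial stand in the wells, in any order.
- plug: blanking plug standing in another well of the stand: grey plastic, 36 mm tall, flange 44 mm and round knob 26 mm across, no bar and no lugs. Leave it where it is. Origin: centre of its underside.
- vial: small capped glass vial, 30 mm across, 42 mm tall, in the remaining well of the stand. Leave it. Origin: centre of its underside.
- cap_a: loose white screw cap, 30 mm across, 12 mm tall, on the bench. Leave it. Origin: centre of its underside.
- cap_b: loose red screw cap, 30 mm across, 12 mm tall, on the bench. Leave it. Origin: centre of its underside.
- dropper: small dropper bottle, 28 mm across, 60 mm tall. Leave it. Origin: centre of its underside.
- beaker: glass beaker, 64 mm across, 75 mm tall. Leave it. Origin: centre of its underside.
- sample_a: clear sample bottle, 68 mm across, 190 mm tall. Leave it. Origin: centre of its underside.
- sample_b: clear sample bottle, 68 mm across, 190 mm tall. Leave it. Origin: centre of its underside.
Not all that is in view belongs to the job. Leave any turquoise look-alike of the lamp alone.

How it is judged:
By the outcome, as a careful person would: the job done as asked, in the order asked, and still so for the second after the job is handed in, with the robot touching nothing.
It also fails if it takes over 51 s, if anything falls off the work surface, if the arm or the gripper's body presses on something with over 40 N, if the wrist force passes 120 N, or if a joint passes its speed limit or range.

ROBOT

A 6-joint arm with a two-finger parallel gripper is mounted at the origin on the work surface. World frame = base frame: x ahead of the robot, y to its left, z up, the work surface at z = 0. Lengths are in mm, angles in rad, forces in N, time in s.
With the tool pointing down it reaches from about 400 to 925 mm from the base axis. Payload 12.5 kg.
Tool frame: the origin (TCP) lies midway between the tips of the shut fingers; the grasp point (between the pads) lies 19 mm behind it; z points along the fingers, y is the line along which they close (so a half turn about z gives the same grasp; the last joint's range is limited). The gripper opens to 95 mm and grips with 3 to 60 N. Pads are 20 mm wide; open, the fingers measure 119 mm over their backs; the gripper's body (75 mm by 180 mm) begins 59 mm behind the grasp point.
Start: joints at [1.238, 0.491, 1.559, -0, 1.092, -0.106], TCP at [140.52, 609.018, 192.561] pointing down, gripper open.
Joint ranges: [-3.1, 3.1], [-0.84, 2.19], [0.05, 2.79], [-1.13, 4.28], [0.06, 2.93], [-2.69, 2.69]. Speed limits (rad/s): [2.22, 2.22, 2.79, 3.14, 3.14, 3.14].

INTERFACE

Orientations are given as [roll, pitch, yaw] about the fixed x, y, z axes, in that order (R = Rz(yaw) Ry(pitch) Rx(roll)).
In Python, from cell import state, read_camera, camera_info, env gives the robot as it stands.
- The arm moves only by the tool move_arm, never from a script. Its argument "commands" is a list of rows, each a list of 3 entries, a list of its own where there are three numbers: the shift along the world's x, y, z in cm, then the turn, a rotation vector about the world's x, y, z in degrees, then the opening, from 0 (shut) to 1 (fully open). A call has 1 to 10 rows; each row shifts and turns the commanded pose from where the row before left it; what a row does not reach is not made up. A row lasts 1/10 s, in which the tool goes at most 50 mm and 8.59 degrees, less where a joint would pass 70% of its speed; a pose out of reach is approached as far as the arm can. A call with a gripper value outside its range is refused whole. The fingers move at their own pace and stop on an object; the grip force is fixed at half the most. Time passes only in rows, so rows that do not move let the fingers close. It gives the time, the measured TCP pose, the force, the opening and the grip force at its end, in the units of the state.
- state(): the state, without advancing time (a new reading comes with each control period).
- read_camera(name): name is "scene" or "top" or "wrist"; returns the picture (400x640x3 uint8, blue, green, red); there is no depth.
- camera_info(name): a dict with "K" (3x3 intrinsics, pixels), "cam_to_world" (4x4, takes a point from camera to world coordinates). Camera axes: x right, y down, z forward; pixel columns grow to the right and rows downward; lengths in mm; the calibration is good to about 2 mm. A picture is of the moment at which its call begins: read the wrist's pose just before it. camera_info takes no time and is no camera call; for the wrist camera it gives the pose at the moment of the call.
- env.job_done(): hands the job in; it is judged then, once.
The state is a dict: "t": time; "joints": joint angles; "qvel": joint speeds; "tau": joint torques, N m; "eef_pos": TCP position; "tcp_rot": TCP orientation; "ft_force": force on the tool from outside, world axes, zero at the start; "moment": the same for the moment, N m; "opening": opening from 0.0 (shut) to 1.0 (fully open); "grip_force": force on a finger pad.
Only numpy, scipy, OpenCV 4.12 (cv2) and the standard library are available. Lean on these libraries where they do the work, as an engineer would, in place of code of your own. Each camera call takes 0.05 s, during which the arm holds its last target. There are 200 camera calls.

## Working session

There is one attempt and no reset: what is moved stays moved. The work goes in short steps, Python scripts to look and compute and a tool call to move; the robot and the scene stay as the last step left them, time stands still between calls to the robot, and variables do not carry over. Pictures are saved under pics/ and viewed, at most 10 in all, crops included, and the job is handed in when it is done.

Besides the shell and the picture viewer there is one more tool, called after "Request:" in YAML: its name, and indented under it one key for each argument. move_arm: Moves the arm, as the interface text tells. Its arguments: {"type":"object","properties":{"commands":{"type":"array"}},"required":["commands"]}

```bash
mkdir -p pics
cat > h.py <<'E'
import numpy as np, cv2
from cell import state, read_camera, camera_info, env
def ray(name,uv,z,ci=None):
    ci=ci or camera_info(name); K=np.array(ci["K"]); T=np.array(ci["cam_to_world"])
    d=T[:3,:3]@np.linalg.inv(K)@np.array([uv[0],uv[1],1.]); o=T[:3,3]
    return o+d*(z-o[2])/d[2]
def proj(name,p,ci=None):
    ci=ci or camera_info(name); K=np.array(ci["K"]); T=np.array(ci["cam_to_world"])
    q=K@(T[:3,:3].T@(np.array(p,float)-T[:3,3])); return q[:2]/q[2]
E
python3 - <<'E'
from h import *
s=state(); print(s)
for n in ("top","scene","wrist"):
    ci=camera_info(n); im=read_camera(n); cv2.imwrite(f"pics/{n}0.png",im)
    print(n,np.round(ci["K"],1).tolist(),np.round(ci["cam_to_world"],3).tolist())
E
```

```text
{'t': 0.0, 'joints': array([ 1.23840914e+00,  4.91534647e-01,  1.55947160e+00, -8.85191445e-06,
        1.09171235e+00, -1.05559105e-01]), 'qvel': array([ 0.0002581 , -0.00013915,  0.00227194,  0.00207279, -0.00012818,
        0.00046409]), 'tau': array([-9.53935751e-05, -6.12639070e+01, -2.58184719e+01,  6.92586112e-02,
        4.82360681e-02, -1.03970715e-04]), 'eef_pos': array([140.41708609, 608.73093938, 191.96961798]), 'tcp_rot': array([-3.14047215e+00, -1.10825541e-04,  2.91476859e+00]), 'ft_force': array([ 0.19095706,  0.3353784 , -0.71331141]), 'moment': array([-0.02073139, -0.01515771,  0.01881908]), 'grip_force': 0.0, 'opening': 1.0022650357323408}
top [[366.8, 0.0, 319.9], [0.0, 366.8, 196.5], [0.0, 0.0, 1.0]] [[0.016, -0.993, 0.117, 447.645], [-1.0, -0.016, -0.004, -31.451], [0.006, -0.117, -0.993, 1313.933], [0.0, 0.0, 0.0, 1.0]]
scene [[376.8, 0.0, 327.1], [0.0, 376.8, 210.1], [0.0, 0.0, 1.0]] [[0.736, 0.522, -0.431, 1070.731], [0.676, -0.553, 0.486, -533.336], [0.016, -0.649, -0.76, 912.106], [0.0, 0.0, 0.0, 1.0]]
wrist [[349.4, 0.0, 323.5], [0.0, 349.4, 196.9], [0.0, 0.0, 1.0]] [[0.225, 0.932, 0.284, 59.115], [0.974, -0.215, -0.068, 627.988], [-0.002, 0.292, -0.957, 384.347], [0.0, 0.0, 0.0, 1.0]]
```

View pics/top0.png

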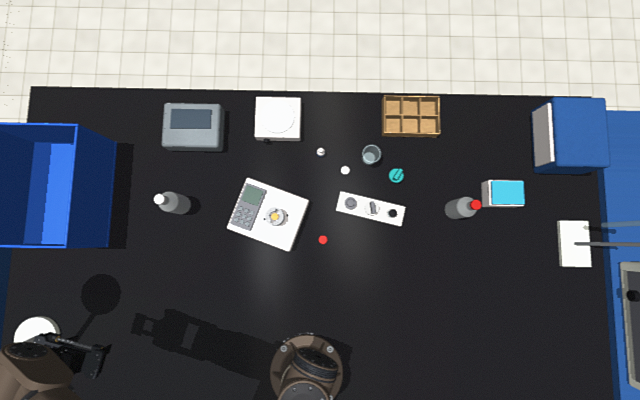

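View pics/scene0.png

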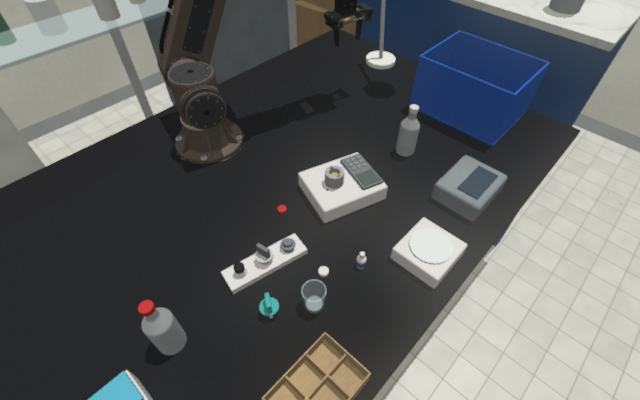

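Candidates for the lamp in the top view are the middle well (372,208) with a grey bar, the left well (351,203) which is the round plug, the right well (392,213) which is the dark vial cap, and the turquoise look-alike (396,175). I choose the middle well. In the scene view it is at (264,253). The socket is at (276,217) in the top view. I'll check with a close crop.

Run:
```python
from h import *
t=cv2.imread("pics/top0.png"); s=cv2.imread("pics/scene0.png")
up=lambda im,x,y,w,h: cv2.resize(im[y:y+h,x:x+w],(400,300),interpolation=cv2.INTER_CUBIC)
m=np.vstack([np.hstack([up(t,335,180,80,60),up(s,215,220,100,75)]),np.hstack([up(t,228,180,80,60),up(s,295,140,100,75)])])
cv2.imwrite("pics/crop.png",m)
print("lamp",ray("top",(372,208),69),ray("scene",(263,250),60),"sock",ray("top",(276,217),100),ray("scene",(334,175),100))
```

```text
lamp [ 557.72820657 -214.95670837   69.        ] [ 557.89157346 -213.10903245   60.        ] sock [519.9411035  107.46898286 100.        ] [530.07698783 105.2867673  100.        ]
```

View pics/crop.png

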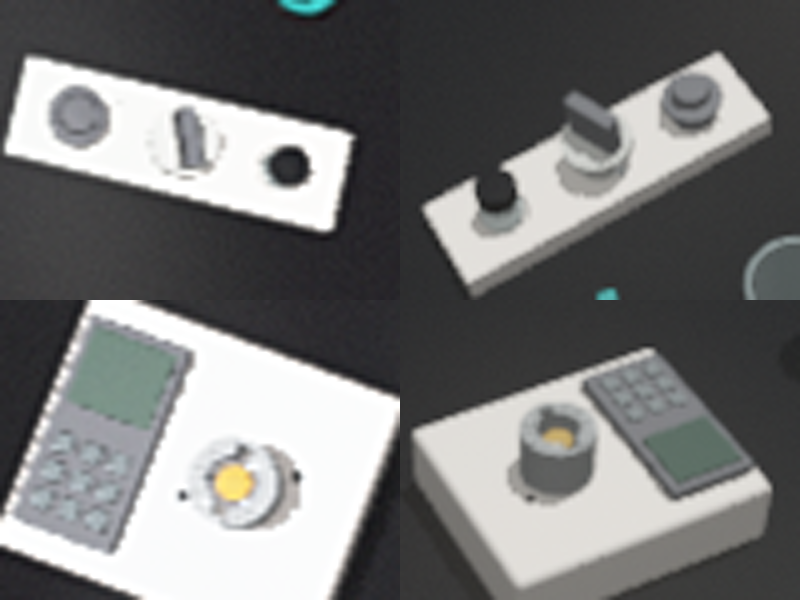

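The crop confirms it: the middle well holds the module with the flat bar and shoulder. The plug is round and the vial is black-capped. In the bottom-left panel the pips are at about (183,495) and (297,477). I'll go above the socket first for a close wrist view on the way.

Request:
move_arm:
  commands:
    - [[1.5,-2,3],[0,0,0],1]
    - [[2.7,-3.8,1.5],[0,0,0],1]
    - [[2.7,-3.8,1.5],[0,0,0],1]
    - [[2.7,-3.8,1.5],[0,0,0],1]
    - [[2.8,-3.9,0.5],[0,0,0],1]
    - [[2.8,-3.9,0.5],[0,0,0],1]
    - [[2.8,-3.9,0.5],[0,0,0],1]
    - [[2.8,-3.9,0],[0,0,0],1]
    - [[2.8,-3.9,0],[0,0,0],1]
    - [[2.8,-3.9,0],[0,0,0],1]

```text
t: 1.15
eef_pos: [405.2, 239.2, 282.7]
tcp_rot: [3.141, 0.0, 2.915]
ft_force: [1.0, 0.8, -0.6]
opening: 0.998
grip_force: 0.0
```

Request:
move_arm:
  commands:
    - [[2.8,-3.9,0],[0,0,0],1]
    - [[2.8,-3.9,0],[0,0,0],1]
    - [[2.8,-3.9,0],[0,0,0],1]
    - [[1,-1.4,0],[0,0,0],1]
    - [[0,0,0],[0,0,0],1]
    - [[0,0,0],[0,0,0],1]

```text
t: 1.75
eef_pos: [498.0, 110.4, 282.3]
tcp_rot: [3.141, -0.001, 2.914]
ft_force: [-0.6, -0.1, -0.0]
opening: 0.999
grip_force: 0.0
```

Run:
```python
from h import *
import json
s=state(); ci=camera_info("wrist"); im=read_camera("wrist"); cv2.imwrite("pics/w1.png",im)
json.dump({k:np.array(v).tolist() for k,v in ci.items() if k in("K","cam_to_world")},open("ci1.json","w"))
print(s["eef_pos"],s["tcp_rot"],s["joints"],proj("wrist",(525,106,100),ci))
```

```text
[498.00403575 110.44877071 282.32955177] [ 3.14145955e+00 -7.91120279e-04  2.91433466e+00] [ 8.84827321e-02  2.39618571e-01  1.70562129e+00  3.99777853e-04
  1.19706350e+00 -1.25520164e+00] [325.31292443 194.18860053]
```

View pics/w1.png

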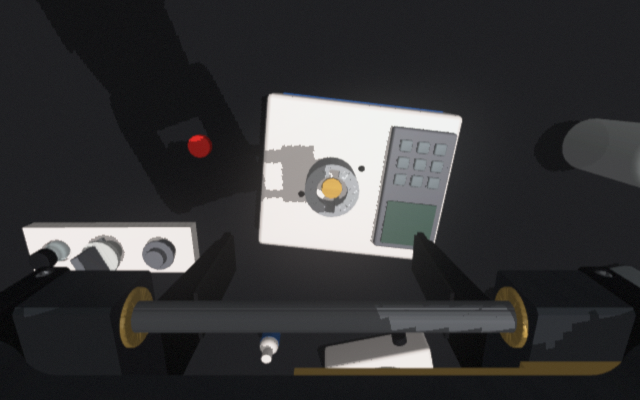

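The wrist view shows the collar with the brass plunger at (332,188), the pips at about (361,168) and (301,193), and slots above and below the plunger. I'll refine the pips and plunger by blobs.

Run:
```python
from h import *
import json
ci=json.load(open("ci1.json")); im=cv2.imread("pics/w1.png"); g=cv2.cvtColor(im,cv2.COLOR_BGR2GRAY).astype(float)
P=[]
for u,v in((361,168),(301,193)):
    w=g[v-7:v+8,u-7:u+8]; k=np.clip(np.median(w)-40-w,0,None); k[[0,-1]]=0;k[:,[0,-1]]=0
    yy,xx=np.mgrid[v-7:v+8,u-7:u+8]; c=((k*xx).sum()/k.sum(),(k*yy).sum()/k.sum()); p=ray("",c,60,ci); P.append(p); print(c,p)
d=P[0]-P[1]; print("mid",(P[0]+P[1])/2,"len",np.hypot(*d[:2]),"ang",np.degrees(np.arctan2(d[1],d[0])))
hsv=cv2.cvtColor(im,cv2.COLOR_BGR2HSV); m=cv2.inRange(hsv,(10,120,120),(35,255,255)); m[:150]=0;m[230:]=0
M=cv2.moments(m,True); c=(M["m10"]/M["m00"],M["m01"]/M["m00"]); print("plunger",c,ray("",c,88,ci))
# dark in rim annulus at z=100, for slots
c0=(P[0]+P[1])/2
for a in range(0,360,10):
    r=np.mean([g[int(round(q[1])),int(round(q[0]))] for q in [proj("",(c0[0]+R*np.cos(np.radians(a)),c0[1]+R*np.sin(np.radians(a)),100),ci) for R in(19,21,23)]]); print(a,int(r),end="; ")
```

```text
(np.float64(361.049432974702), np.float64(168.2247746437918)) [514.35976911 152.9805577   60.        ]
(np.float64(300.9763113367174), np.float64(193.55414551607444)) [528.97572625  74.34384796  60.        ]
mid [521.66774768 113.66220283  60.        ] len 79.98348781395082 ang 100.5292336622707
plunger (331.33779264214047, 187.7859531772575) [522.55529041 113.70378943  88.        ]
0 170; 10 180; 20 177; 30 172; 40 183; 50 178; 60 186; 70 184; 80 179; 90 188; 100 187; 110 186; 120 209; 130 200; 140 182; 150 157; 160 160; 170 183; 180 187; 190 132; 200 116; 210 116; 220 116; 230 115; 240 116; 250 115; 260 115; 270 114; 280 114; 290 114; 300 111; 310 114; 320 112; 330 94; 340 90; 350 88;
```

Request:
move_arm:
  commands:
    - [[0.5,-3,0],[0,0,3],1]
    - [[0.5,-4.5,0],[0,0,4],1]
    - [[0.5,-4.5,0],[0,0,4],1]
    - [[0.5,-4.5,0],[0,0,4],1]
    - [[0.5,-4.5,-1],[0,0,4],1]
    - [[0.5,-4,-1],[0,0,4],1]
    - [[0.5,-3.5,-1],[0,0,2],1]
    - [[0,-2,-1],[0,0,0],1]
    - [[0,-1,0],[0,0,0],1]
    - [[0,0,0],[0,0,0],1]

```text
t: 2.8
eef_pos: [533.6, -204.5, 242.8]
tcp_rot: [3.141, -0.0, -2.932]
ft_force: [-0.1, 0.4, 0.1]
opening: 1.0
grip_force: 0.0
```

Run:
```python
from h import *
import json
s=state(); ci=camera_info("wrist"); im=read_camera("wrist"); cv2.imwrite("pics/w2.png",im)
json.dump({k:np.array(v).tolist() for k,v in ci.items() if k in("K","cam_to_world")},open("ci2.json","w"))
print(s["eef_pos"],s["tcp_rot"],s["joints"],proj("wrist",(558,-214,69),ci))
```

```text
[ 533.60211215 -204.49941216  242.79819869] [ 3.14134179e+00 -7.21072688e-05 -2.93200538e+00] [-4.81632783e-01  3.66774248e-01  1.62615773e+00  1.61474883e-04
  1.14887615e+00 -2.26208251e+00] [310.15846926 191.54855623]
```

View pics/w2.png

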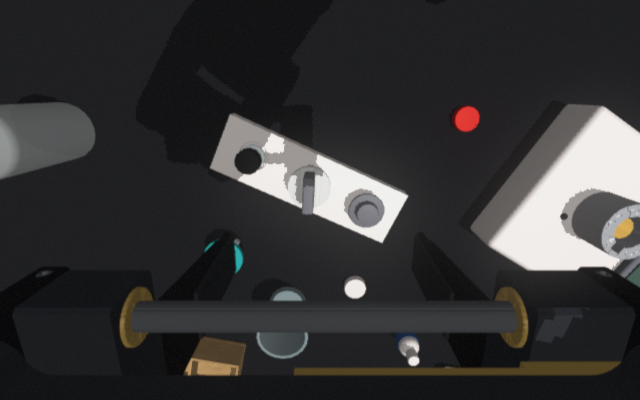

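The bar is at about (308,192), with its long axis nearly vertical in the picture. I'll take one enlarged crop to get its edges.

Run:
```python
from h import *
im=cv2.imread("pics/w2.png"); cv2.imwrite("pics/w2c.png",cv2.resize(im[155:230,270:350],(800,750))[:600])
```

```text
(no output)
```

View pics/w2c.png

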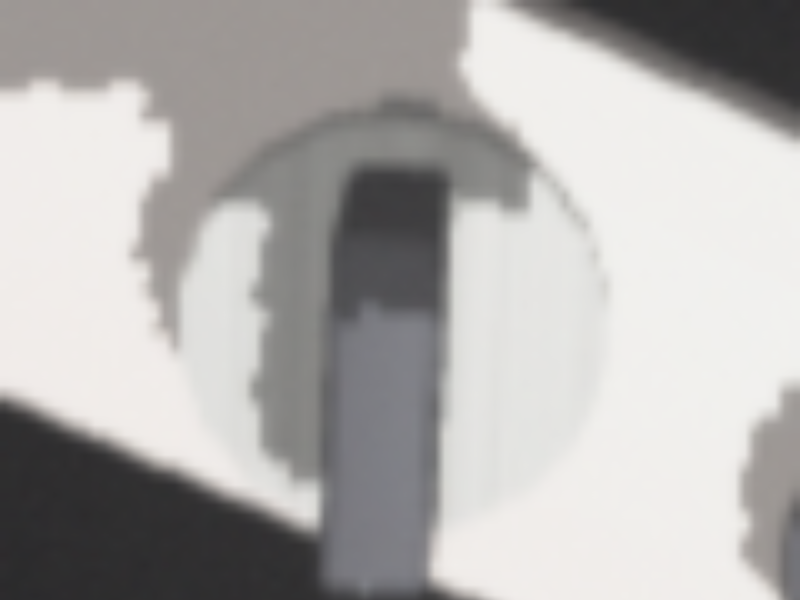

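The bar's top face has crop corners of about (338,230), (445,230), (430,590) and (320,590). The shoulder circle spans x 180–608 and y 100–525.

Run:
```python
from h import *
import json
ci=json.load(open("ci2.json")); f=lambda u,v,z: ray("",(270+(u+.5)/10-.5,155+(v+.5)/10-.5),z,ci)
a=f(391.5,230,69);b=f(375,590,69);c=f(394,312,33);d=b-a
print(a,b,(a+b)/2,c,np.hypot(*d[:2]),np.degrees(np.arctan2(d[1],d[0])))
l=f(338,230,69),f(320,590,69); r=f(445,230,69),f(430,590,69)
for p,q in(l,r): print(np.degrees(np.arctan2(*(q-p)[1::-1])))
```

```text
[ 542.9438007  -218.62771766   69.        ] [ 583.66582445 -212.36726459   69.        ] [ 563.30481258 -215.49749113   69.        ] [ 561.67964579 -216.09674686   33.        ] 41.20044284967209 8.740013269819364
8.2541297740129
9.226354822142836
```

The lamp stands on the well floor at z=14, so the bar top is at z=83 and the shoulder top at z=47. Recomputing with those heights.

Run:
```python
from h import *
import json
ci=json.load(open("ci2.json")); f=lambda u,v,z: ray("",(270+(u+.5)/10-.5,155+(v+.5)/10-.5),z,ci)
a=f(391.5,230,83);b=f(375,590,83);c=f(394,312,47);d=b-a
print((a+b)/2,c,np.hypot(*d[:2]),np.degrees(np.arctan2(d[1],d[0])))
```

```text
[ 559.04656576 -215.72331026   83.        ] [ 557.85920633 -216.2814856    47.        ] 39.62496772479166 8.740013269819377
```

Request:
move_arm:
  commands:
    - [[0.6,-0.3,-1],[0,0,-1.1],0.45]
    - [[0.6,-0.3,-2],[0,0,-1.1],0.45]
    - [[0.6,-0.3,-3],[0,0,-1.1],0.45]
    - [[0.5,-0.2,-3],[0,0,0],0.45]
    - [[0.2,-0.05,-2],[0,0,0],0.45]
    - [[0,0,-1.5],[0,0,0],0.45]
    - [[0,0,0],[0,0,0],0.45]
    - [[0,0,0],[0,0,0],0.45]

```text
t: 3.65
eef_pos: [559.0, -215.8, 117.9]
tcp_rot: [3.142, 0.0, -2.989]
ft_force: [-0.0, 0.2, 0.1]
opening: 0.454
grip_force: 0.0
```

Run:
```python
from h import *
s=state(); ci=camera_info("wrist"); im=read_camera("wrist")
print(s["eef_pos"],s["tcp_rot"],s["ft_force"],s["opening"])
c=proj("wrist",(558.4,-216,83),ci); e=[proj("wrist",(558.4+20*np.cos(.1525)*k,-216+20*np.sin(.1525)*k,83),ci) for k in(-1,1)]
print(c,e)
x,y=int(c[0]),int(c[1]); o=im.copy(); cv2.line(o,*[tuple(int(round(v)) for v in q) for q in e],(0,0,255),1); cv2.imwrite("pics/w3.png",cv2.resize(o[max(0,y-75):y+75,x-100:x+100],(800,600)))
```

```text
[ 558.9743705  -215.78673577  117.87640591] [ 3.14158050e+00  1.97925953e-04 -2.98910812e+00] [-0.0458294   0.22778301  0.10124374] 0.4537619948125099
[322.97085686 215.87377646] [array([322.95064262, 187.97600273]), array([322.99011842, 242.45676155])]
```

View pics/w3.png

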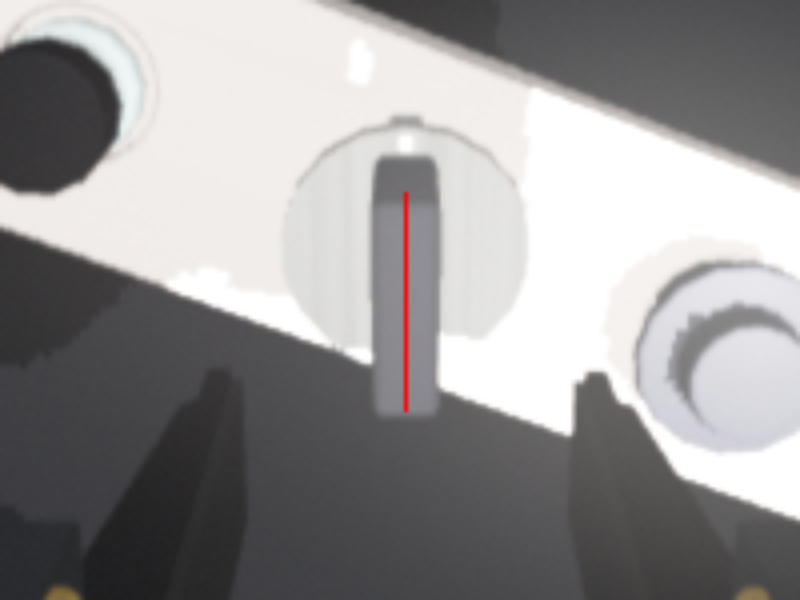

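The bar is centred between the fingers and matches the projected line; it's about 1 mm further in +x. I'll descend and close.

Request:
move_arm:
  commands:
    - [[0.05,0,-2],[0,0,0],0.45]
    - [[0,0,-2.5],[0,0,0],0.45]
    - [[0,0,-1.5],[0,0,0],0.45]
    - [[0,0,-0.8],[0,0,0],0.45]
    - [[0,0,0],[0,0,0],0.45]
    - [[0,0,0],[0,0,0],0]
    - [[0,0,0],[0,0,0],0]
    - [[0,0,0],[0,0,0],0]
    - [[0,0,0],[0,0,0],0]
    - [[0,0,0],[0,0,0],0]

```text
t: 4.7
eef_pos: [559.1, -216.5, 49.9]
tcp_rot: [-3.141, 0.0, -2.99]
ft_force: [-0.8, 1.0, 3.1]
opening: 0.126
grip_force: 30.0
```

Run:
```python
from h import *
s=state(); print(s["eef_pos"],s["tcp_rot"],s["ft_force"],s["moment"],s["opening"],s["grip_force"])
```

```text
[ 559.14293754 -216.49419163   49.91143218] [-3.14147456e+00  4.19686607e-04 -2.98969935e+00] [-0.82816633  1.00536253  3.09234504] [0.19965878 0.08885188 0.0034937 ] 0.12586130083861174 29.999096989631653
```

Request:
move_arm:
  commands:
    - [[0,0,0.5],[0,0,0],0]
    - [[0,0,1],[0,0,0],0]
    - [[0,0,2],[0,0,0],0]
    - [[0,0,3],[0,0,0],0]
    - [[0,0,3.5],[0,0,0],0]
    - [[0,0,3],[0,0,0],0]
    - [[0,0,1],[0,0,0],0]
    - [[0,0,0],[0,0,0],0]
    - [[0,0,0],[0,0,0],0]

```text
t: 5.6
eef_pos: [558.5, -216.2, 188.3]
tcp_rot: [3.14, -0.001, -2.99]
ft_force: [-0.6, 0.6, -1.9]
opening: 0.124
grip_force: 30.0
```

Request:
move_arm:
  commands:
    - [[-0.2,2,0],[0,0,-1.5],0]
    - [[-0.4,3.5,0],[0,0,-3.5],0]
    - [[-0.5,4.3,0],[0,0,-3.9],0]
    - [[-0.5,4.3,0],[0,0,-3.9],0]
    - [[-0.5,4.3,0],[0,0,-3.9],0]
    - [[-0.5,4.3,0],[0,0,-3.9],0]
    - [[-0.5,4.3,0],[0,0,-3.9],0]
    - [[-0.4,3.5,0],[0,0,-2.5],0]
    - [[-0.2,2,0],[0,0,-1.2],0]
    - [[0,0.4,0],[0,0,0],0]

```text
t: 6.6
eef_pos: [521.0, 114.4, 187.9]
tcp_rot: [-3.141, -0.003, 2.803]
ft_force: [0.8, -0.3, -2.2]
opening: 0.125
grip_force: 30.0
```

Request:
move_arm:
  commands:
    - [[0,0,0],[0,0,0],0]
    - [[0,0,0],[0,0,0],0]

```text
t: 6.8
eef_pos: [521.9, 111.7, 188.8]
tcp_rot: [-3.141, -0.001, 2.801]
ft_force: [-0.1, -0.2, -1.8]
opening: 0.127
grip_force: 30.0
```

Run:
```python
from h import *
import json
s=state(); ci=camera_info("wrist"); im=read_camera("wrist"); cv2.imwrite("pics/w4.png",im)
json.dump({k:np.array(v).tolist() for k,v in ci.items() if k in("K","cam_to_world")},open("ci4.json","w"))
print({k:np.round(s[k],3) for k in("t","eef_pos","tcp_rot","ft_force","moment","opening","joints")})
p=s["eef_pos"]; c=proj("",(p[0],p[1],p[2]+33),ci); print(c, proj("",(521.9,113.7,100),ci))
x,y=int(c[0]),int(c[1]); cv2.imwrite("pics/w4c.png",cv2.resize(im[y-90:y+60,x-100:x+100],(800,600))); print(x-100,y-90)
```

```text
{'t': np.float64(6.8), 'eef_pos': array([521.946, 111.679, 188.81 ]), 'tcp_rot': array([-3.141e+00, -1.000e-03,  2.801e+00]), 'ft_force': array([-0.111, -0.225, -1.789]), 'moment': array([ 0.008,  0.003, -0.002]), 'opening': np.float64(0.127), 'joints': array([ 0.087,  0.366,  1.786, -0.   ,  0.991, -1.143])}
[323.57320568 263.01649228] [326.09316635 193.74262048]
223 173
```

View pics/w4c.png

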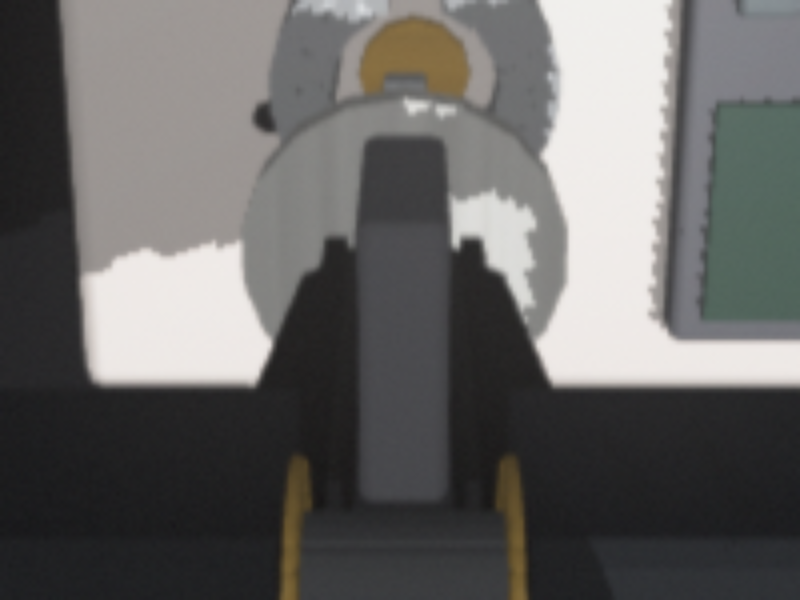

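The bar is centred and square in the fingers: its top is centred at (324,263), as predicted. The collar at about (326,193) lies where computed, and the yaw of 160.5° is as wanted. I'll shift +2 mm in y and descend to just above the highest possible rim.

Request:
move_arm:
  commands:
    - [[0.02,0.2,-1],[0,0,0],0]
    - [[0,0,-1.5],[0,0,0],0]
    - [[0,0,-1.2],[0,0,0],0]
    - [[0,0,-0.6],[0,0,0],0]
    - [[0,0,0],[0,0,0],0]
    - [[0,0,0],[0,0,0],0]
    - [[0,0,0],[0,0,0],0]

```text
t: 7.55
eef_pos: [522.5, 114.5, 147.0]
tcp_rot: [3.141, 0.001, 2.801]
ft_force: [-0.5, 0.8, -1.4]
opening: 0.123
grip_force: 30.0
```

Request:
move_arm:
  commands:
    - [[0,0,-0.1],[0,0,0],0]
    - [[0,0,-0.1],[0,0,0],0]
    - [[0,0,-0.1],[0,0,0],0]
    - [[0,0,-0.1],[0,0,0],0]

```text
t: 7.95
eef_pos: [522.2, 114.5, 142.6]
tcp_rot: [3.141, 0.0, 2.801]
ft_force: [-0.8, 0.5, -1.4]
opening: 0.125
grip_force: 30.0
```

Request:
move_arm:
  commands:
    - [[0,-0.06,-0.1],[0,0,0],0]
    - [[0,0,-0.1],[0,0,0],0]
    - [[0,0,-0.1],[0,0,0],0]
    - [[0,0,-0.1],[0,0,0],0]

```text
t: 8.35
eef_pos: [522.2, 113.9, 138.5]
tcp_rot: [3.142, -0.0, 2.801]
ft_force: [-0.7, 0.4, -2.6]
opening: 0.123
grip_force: 30.0
```

Request:
move_arm:
  commands:
    - [[0,0,-0.1],[0,0,0],0]
    - [[0,0,-0.1],[0,0,0],0]
    - [[0,0,-0.1],[0,0,0],0]

```text
t: 8.65
eef_pos: [522.2, 113.9, 135.5]
tcp_rot: [3.142, 0.0, 2.801]
ft_force: [-0.5, -0.4, -1.6]
opening: 0.128
grip_force: 30.0
```

Request:
move_arm:
  commands:
    - [[0,0,-0.1],[0,0,0],0]
    - [[0,0,-0.1],[0,0,0],0]
    - [[0,0,-0.1],[0,0,0],0]

```text
t: 8.95
eef_pos: [522.2, 113.9, 132.5]
tcp_rot: [3.142, -0.0, 2.801]
ft_force: [-0.6, -0.7, -1.0]
opening: 0.123
grip_force: 30.0
```

Request:
move_arm:
  commands:
    - [[0,0,-0.1],[0,0,0],0]
    - [[0,0,-0.1],[0,0,0],0]

```text
t: 9.15
eef_pos: [522.2, 113.9, 130.5]
tcp_rot: [3.142, -0.0, 2.801]
ft_force: [-0.1, -0.8, -1.8]
opening: 0.125
grip_force: 30.0
```

Request:
move_arm:
  commands:
    - [[0,0,-0.1],[0,0,0],0]
    - [[0,0,-0.1],[0,0,0],0]

```text
t: 9.35
eef_pos: [522.3, 114.0, 128.6]
tcp_rot: [3.141, 0.0, 2.801]
ft_force: [-0.8, 0.3, 2.0]
opening: 0.122
grip_force: 30.0
```

Contact force is about 3.6 N at TCP z≈129. Next I'll check whether it is soft (the plunger) or hard.

Request:
move_arm:
  commands:
    - [[0,0,-0.05],[0,0,0],0]
    - [[0,0,0],[0,0,0],0]

```text
t: 9.55
eef_pos: [522.3, 113.9, 128.2]
tcp_rot: [3.141, 0.0, 2.801]
ft_force: [-0.5, 0.5, 1.9]
opening: 0.122
grip_force: 30.0
```

Request:
move_arm:
  commands:
    - [[0,0,-0.1],[0,0,0],0]
    - [[0,0,0],[0,0,0],0]

```text
t: 9.75
eef_pos: [522.3, 113.9, 127.1]
tcp_rot: [3.141, 0.0, 2.801]
ft_force: [-0.9, 0.5, 2.4]
opening: 0.126
grip_force: 30.0
```

It's soft, so this is the plunger, first met at TCP z ≈129.3 (rim ≈105.5). Target about 13.5 mm of travel, TCP z ≈115.6. I'll descend in stages, watching the force.

Request:
move_arm:
  commands:
    - [[0,0,-0.1],[0,0,0],0]
    - [[0,0,-0.1],[0,0,0],0]
    - [[0,0,-0.1],[0,0,0],0]
    - [[0,0,0],[0,0,0],0]

```text
t: 10.15
eef_pos: [522.3, 113.9, 124.1]
tcp_rot: [3.141, 0.0, 2.801]
ft_force: [-0.4, -1.1, 4.2]
opening: 0.125
grip_force: 30.0
```

Request:
move_arm:
  commands:
    - [[0,0,-0.1],[0,0,0],0]
    - [[0,0,-0.1],[0,0,0],0]
    - [[0,0,-0.1],[0,0,0],0]
    - [[0,0,0],[0,0,0],0]

```text
t: 10.55
eef_pos: [522.4, 114.0, 121.1]
tcp_rot: [3.141, 0.0, 2.801]
ft_force: [-1.1, 1.1, 5.7]
opening: 0.126
grip_force: 30.0
```

Request:
move_arm:
  commands:
    - [[0,0,-0.1],[0,0,0],0]
    - [[0,0,-0.1],[0,0,0],0]
    - [[0,0,-0.1],[0,0,0],0]
    - [[0,0,0],[0,0,0],0]

```text
t: 10.95
eef_pos: [522.4, 113.9, 118.2]
tcp_rot: [3.141, 0.0, 2.801]
ft_force: [-0.7, 0.6, 7.1]
opening: 0.127
grip_force: 30.0
```

Request:
move_arm:
  commands:
    - [[0,0,-0.1],[0,0,0],0]
    - [[0,0,-0.1],[0,0,0],0]
    - [[0,0,0],[0,0,0],0]

```text
t: 11.25
eef_pos: [522.4, 113.9, 116.4]
tcp_rot: [3.141, 0.001, 2.801]
ft_force: [-1.3, 0.8, 8.5]
opening: 0.123
grip_force: 30.0
```

Request:
move_arm:
  commands:
    - [[0,0,-0.05],[0,0,0],0]
    - [[0,0,0],[0,0,0],0]

```text
t: 11.45
eef_pos: [522.4, 114.0, 115.9]
tcp_rot: [3.141, 0.001, 2.801]
ft_force: [-2.5, 0.4, 8.6]
opening: 0.122
grip_force: 30.0
```

Run:
```python
from h import *
F=[]
for i in range(4):
    im=read_camera("wrist"); s=state(); F.append(np.r_[s["ft_force"],s["moment"]])
print(np.round(np.mean(F,0),2),s["eef_pos"])
p=s["eef_pos"]; ci=camera_info("wrist"); c=proj("",(p[0],p[1],p[2]+33),ci); x,y=int(c[0]),int(c[1]); print(c)
col=im[y-60:y+60,x-8:x+9].mean((1,2)); old=cv2.imread("pics/w4.png")[263-60:263+60,323-8:323+9].mean((1,2)); print(col.astype(int).tolist(),old.astype(int).tolist())
```

```text
[-1.62  0.41  8.59  0.1   0.4  -0.  ] [522.36898945 113.9596404  115.94533606]
[323.65968114 263.06529964]
[135, 135, 133, 116, 85, 67, 64, 64, 64, 64, 63, 63, 63, 63, 62, 62, 62, 62, 62, 61, 62, 61, 61, 61, 62, 66, 73, 75, 76, 77, 78, 78, 77, 77, 77, 77, 77, 77, 76, 76, 76, 76, 76, 76, 76, 76, 76, 76, 75, 75, 75, 75, 75, 75, 75, 74, 74, 74, 75, 74, 74, 74, 74, 74, 74, 74, 73, 74, 74, 73, 73, 73, 73, 73, 73, 73, 73, 73, 73, 73, 72, 72, 72, 72, 72, 72, 72, 72, 72, 72, 72, 72, 71, 71, 93, 192, 226, 176, 85, 45, 43, 45, 46, 48, 50, 56, 54, 50, 52, 56, 57, 58, 58, 60, 60, 60, 60, 61, 60, 60] [135, 135, 133, 116, 85, 66, 63, 63, 63, 63, 63, 62, 63, 63, 63, 63, 62, 62, 62, 62, 62, 62, 62, 62, 63, 67, 73, 76, 77, 78, 78, 78, 78, 78, 78, 78, 78, 78, 77, 78, 77, 77, 77, 77, 77, 77, 76, 77, 76, 76, 76, 76, 76, 76, 76, 76, 76, 76, 75, 75, 75, 75, 75, 75, 75, 75, 75, 75, 75, 75, 74, 74, 74, 74, 74, 74, 74, 74, 73, 73, 73, 73, 73, 73, 73, 73, 73, 73, 73, 72, 72, 72, 72, 72, 67, 53, 41, 39, 41, 43, 43, 45, 48, 48, 50, 56, 55, 50, 52, 56, 57, 58, 59, 59, 60, 60, 60, 61, 61, 60]
```

No slip in the grip: the bar's pixel profile is unchanged. I'll lower a touch more and try the twist.

Request:
move_arm:
  commands:
    - [[0,0,-0.04],[0,0,0],0]
    - [[0,0,0],[0,0,-2],0]
    - [[0,0,0],[0,0,-2],0]
    - [[0,0,0],[0,0,-2],0]
    - [[0,0,0],[0,0,-2],0]

```text
t: 12.15
eef_pos: [522.5, 114.0, 115.6]
tcp_rot: [3.141, 0.001, 2.66]
ft_force: [-1.5, 1.8, 8.6]
opening: 0.123
grip_force: 30.0
```

```bash
cat > st.py <<'E'
from h import *
s=state(); print({k:np.round(s[k],2).tolist() for k in("eef_pos","ft_force","moment","t")}, "yaw",np.degrees(s["tcp_rot"][2]).round(1))
E
python3 st.py
```

```text
{'eef_pos': [522.53, 114.04, 115.62], 'ft_force': [-1.54, 1.77, 8.61], 'moment': [0.19, 0.26, 0.02], 't': 12.15} yaw 152.4
```

Request:
move_arm:
  commands:
    - [[0,0,0],[0,0,-2],0]
    - [[0,0,0],[0,0,-2],0]
    - [[0,0,0],[0,0,0],0]

```text
t: 12.45
eef_pos: [522.7, 114.1, 115.7]
tcp_rot: [3.141, 0.001, 2.591]
ft_force: [-1.0, 1.2, 10.0]
opening: 0.123
grip_force: 30.0
```

```bash
python3 st.py
```

```text
{'eef_pos': [522.67, 114.09, 115.7], 'ft_force': [-1.0, 1.16, 9.96], 'moment': [0.23, 0.24, -0.02], 't': 12.45} yaw 148.4
```

It's 12° past the slots with no torque, so the lugs are under the lip. I'll keep twisting.

Request:
move_arm:
  commands:
    - [[0,0,0],[0,0,-3],0]
    - [[0,0,0],[0,0,-3],0]
    - [[0,0,0],[0,0,-3],0]
    - [[0,0,0],[0,0,-3],0]
    - [[0,0,0],[0,0,-3],0]
    - [[0,0,0],[0,0,-3],0]

```text
t: 13.05
eef_pos: [522.8, 114.2, 115.7]
tcp_rot: [3.14, 0.001, 2.276]
ft_force: [0.1, 2.7, 8.8]
opening: 0.125
grip_force: 30.0
```

```bash
python3 st.py
```

```text
{'eef_pos': [522.77, 114.25, 115.71], 'ft_force': [0.1, 2.68, 8.84], 'moment': [0.5, 0.14, 0.07], 't': 13.05} yaw 130.4
```

Request:
move_arm:
  commands:
    - [[0,0,0],[0,0,-3],0]
    - [[0,0,0],[0,0,-3],0]
    - [[0,0,0],[0,0,-3],0]
    - [[0,0,0],[0,0,-3],0]
    - [[0,0,0],[0,0,-3],0]
    - [[0,0,0],[0,0,-3],0]

```text
t: 13.65
eef_pos: [522.9, 114.3, 115.8]
tcp_rot: [3.139, 0.0, 1.961]
ft_force: [-0.4, 3.4, 8.3]
opening: 0.124
grip_force: 30.0
```

```bash
python3 st.py
```

```text
{'eef_pos': [522.94, 114.27, 115.76], 'ft_force': [-0.41, 3.44, 8.32], 'moment': [0.51, 0.07, 0.03], 't': 13.65} yaw 112.4
```

Request:
move_arm:
  commands:
    - [[0,0.03,0],[0,0,-3],0]
    - [[0,0,0],[0,0,-3],0]
    - [[0,0,0],[0,0,-3],0]
    - [[0,0,0],[0,0,-2],0]
    - [[0,0,0],[0,0,0],0]

```text
t: 14.15
eef_pos: [523.0, 114.3, 115.8]
tcp_rot: [3.139, 0.0, 1.77]
ft_force: [-0.2, 1.8, 9.0]
opening: 0.125
grip_force: 30.0
```

```bash
python3 st.py
```

```text
{'eef_pos': [522.96, 114.34, 115.77], 'ft_force': [-0.18, 1.75, 8.97], 'moment': [0.08, 0.05, 0.02], 't': 14.15} yaw 101.4
```

Request:
move_arm:
  commands:
    - [[0,0,0],[0,0,-1.2],0]
    - [[0,0,0.1],[0,0,0],0]
    - [[0,0,0.1],[0,0,0],0]
    - [[0,0,0.1],[0,0,0],0]
    - [[0,0,0],[0,0,0],0]

```text
t: 14.65
eef_pos: [522.9, 114.3, 118.7]
tcp_rot: [3.14, 0.0, 1.751]
ft_force: [1.0, 1.8, 7.1]
opening: 0.127
grip_force: 30.0
```

```bash
python3 st.py
```

```text
{'eef_pos': [522.91, 114.35, 118.72], 'ft_force': [0.98, 1.8, 7.1], 'moment': [0.11, -0.01, 0.01], 't': 14.65} yaw 100.3
```

Request:
move_arm:
  commands:
    - [[0,0,0.1],[0,0,0],0]
    - [[0,0,0.05],[0,0,0],0]
    - [[0,0,0],[0,0,0],0]

```text
t: 14.95
eef_pos: [522.9, 114.3, 120.1]
tcp_rot: [3.14, 0.0, 1.751]
ft_force: [0.2, 0.4, 6.9]
opening: 0.123
grip_force: 30.0
```

Request:
move_arm:
  commands:
    - [[0,0,0.05],[0,0,0],0]
    - [[0,0,0],[0,0,0],0]

```text
t: 15.15
eef_pos: [522.9, 114.3, 120.5]
tcp_rot: [3.14, 0.0, 1.751]
ft_force: [-0.2, 1.5, 6.7]
opening: 0.123
grip_force: 30.0
```

Request:
move_arm:
  commands:
    - [[0,0,0.05],[0,0,0],0]
    - [[0,0,0],[0,0,0],0]

```text
t: 15.35
eef_pos: [522.9, 114.3, 121.0]
tcp_rot: [3.14, 0.0, 1.751]
ft_force: [0.6, 0.8, 6.7]
opening: 0.123
grip_force: 30.0
```

Request:
move_arm:
  commands:
    - [[0,0,0.04],[0,0,0],0]
    - [[0,0,0],[0,0,0],0]

```text
t: 15.55
eef_pos: [522.8, 114.3, 121.2]
tcp_rot: [3.14, 0.0, 1.751]
ft_force: [2.8, 0.5, 4.9]
opening: 0.125
grip_force: 30.0
```

Request:
move_arm:
  commands:
    - [[0,0,0.04],[0,0,0],0]
    - [[0,0,0],[0,0,0],0]

```text
t: 15.75
eef_pos: [522.6, 114.2, 121.3]
tcp_rot: [3.141, 0.0, 1.751]
ft_force: [3.6, 1.3, 0.1]
opening: 0.125
grip_force: 30.0
```

The force drops sharply at TCP z≈121.2, so the lugs are seated in the notches with the spring holding them. I'll release and retreat.

Request:
move_arm:
  commands:
    - [[0,0,0],[0,0,0],0.4]
    - [[0,0,0],[0,0,0],0.4]
    - [[0,0,0],[0,0,0],0.4]
    - [[0,0,0],[0,0,0],0.4]
    - [[0,0,1],[0,0,0],0.4]
    - [[0,0,2],[0,0,0],0.4]
    - [[0,0,3],[0,0,0],0.4]
    - [[0,0,3],[0,0,0],0.4]
    - [[0,0,1],[0,0,0],0.4]
    - [[0,0,0],[0,0,0],0.4]

```text
t: 16.75
eef_pos: [522.6, 114.3, 222.9]
tcp_rot: [3.139, 0.0, 1.751]
ft_force: [0.9, -0.2, -0.1]
opening: 0.4
grip_force: 0.0
```

Run:
```python
from h import *
s=state(); ci=camera_info("wrist"); im=read_camera("wrist"); print(s["eef_pos"],s["ft_force"],s["opening"])
a=np.radians(100.5); d=np.array([np.cos(a),np.sin(a),0])
o=im.copy(); zt=85.5+69
P=[proj("",np.array((522,114,zt))+k*d*20,ci) for k in(-1,1)]; print(P)
Q=np.mean(P,0).astype(int); x=max(0,Q[0]-130);y=max(0,Q[1]-100)
cv2.line(o,*[tuple(int(round(v)) for v in q) for q in P],(0,0,255),1); cv2.imwrite("pics/w5.png",cv2.resize(o[y:y+200,x:x+260],(780,600)))
```

```text
[522.57919533 114.26440708 222.89617036] [ 0.91392501 -0.19537001 -0.06792704] 0.39988593327709926
[array([323.55736379, 225.02946868]), array([323.37529029, 176.39387605])]
```

View pics/w5.png

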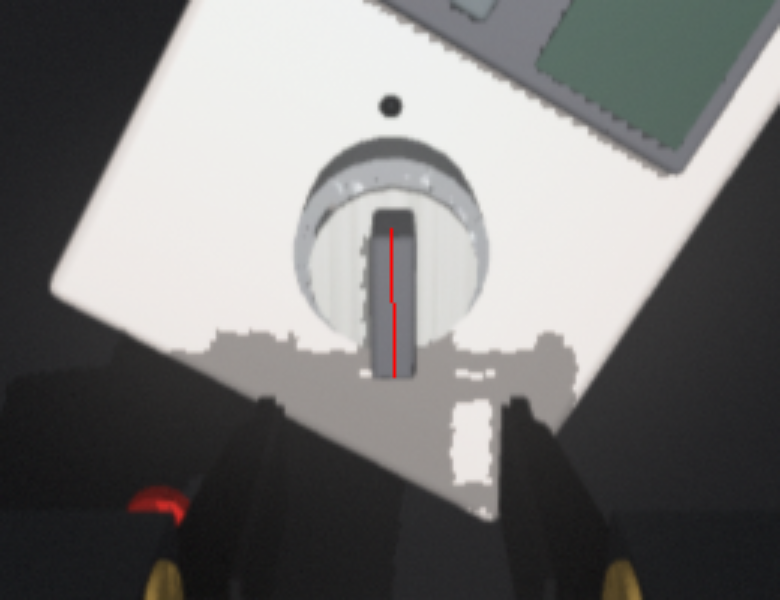

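The bar lies on the pip line (pip at crop (390,106), bar centred at (393,305)) at the predicted locked height. It is upright and free of the gripper, so I'm handing in.

```bash
python3 -c "
from h import *
print(env.job_done())"
```

```text
the job is handed in; nothing more can be done
None
```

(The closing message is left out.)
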